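# Space the lane dividers of a vaccine refrigerator shelf with a spacer block

### The arm

A 6-joint arm with a two-finger parallel gripper is mounted at the origin on the work surface. World frame = base frame: x ahead of the robot, y to its left, z up, the work surface at z = 0. Lengths are in mm, angles in rad, forces in N, time in s.
With the tool pointing down it reaches from about 300 to 1000 mm from the base axis. Payload 5.1 kg.
Tool frame: the origin (TCP) lies between the finger pads; the fingertips stand ahead of it and the grasp point (between the pads) lies 8 mm behind it (bot.tip_reach is the z of the fingertips in the tool frame, in mm); z points along the fingers, y is the line along which they close (so a half turn about z gives the same grasp; the last joint's range is limited). The gripper opens to 95 mm and grips with 3 to 60 N. Pads are 20 mm wide; open, the fingers measure 119 mm over their backs; the gripper's body (75 mm by 180 mm) begins 59 mm behind the grasp point.
Start: joints at [-1.28, 0.124, 1.65, -0, 1.367, -0.083], TCP at [237.318, -605.115, 225.656] pointing down, gripper open.
Joint ranges: [-2.61, 2.61], [-1.02, 2.33], [0.03, 2.71], [-1.35, 4.49], [0.32, 2.68], [-2.91, 2.91]. Speed limits (rad/s): [2.57, 2.57, 3.14, 3.14, 3.14, 3.14].

### API

Orientations are given as a unit quaternion [w, x, y, z].
In Python, from workcell import bot gives the robot as it stands. The module is installed in compiled form; this text tells all that it offers.
- The arm moves only by the tool carry_out, never from a script. Its argument "commands" is one flat list of numbers, 5 for each row, row after row: the closure, from -1 (fully open) to 1 (shut), then the shift along the tool's x, y, z in units of 20 cm (1.0 is 20 cm), then the turn about the tool's z in units of pi rad (1.0 is pi rad). In form: [jaw, dx, dy, dz, turn, jaw, dx, dy, dz, turn, ...]. A call has 1 to 20 rows; each row shifts and turns the commanded pose from where the row before left it, along the tool's axes as they then stand; what a row does not reach is not made up. A row lasts 1/8 s, in which the tool goes at most 62.5 mm and 10.7 degrees, less where a joint would pass 70% of its speed; a pose out of reach is approached as far as the arm can. A call with a number of a shift or a turn outside -1 to 1 is refused whole. A call with a gripper value outside its range is refused whole. The fingers move at their own pace and stop on an object; "newtons" is the grip in N (left out, the last holds). Time passes only in rows, so rows that do not move let the fingers close. It gives the time, the measured TCP pose, the force, the opening and the grip force at its end, in the units of the state.
- bot.read_state(): the state, without advancing time (a new reading comes with each control period).
- bot.camera(name): name is "scene" or "top"; returns (picture, depth): 420x560x3 uint8, red, green, blue; 420x560 float32, mm along the optical axis (not along the pixel's ray), 0 where there is no reading.
- bot.get_calibration(name): a dict with "camera_matrix" (3x3 intrinsics, pixels), "k1" (the pictures are not rectified: a ray, as slopes to the right and down, at radius r is drawn at 1 + k1 r^2 times it, then the intrinsics apply), "R" (3x3) and "t" (3): a world point X has camera coordinates R X + t. Camera axes: x right, y down, z forward; pixel columns grow to the right and rows downward; lengths in mm; the calibration is good to about 2 mm. A picture is of the moment at which its call begins. get_calibration takes no time and is no camera call.
- bot.finish_job(): hands the job in; it is judged then, once.
The state is a dict: "time_s": time; "q": joint angles; "qd": joint speeds; "joint_efforts": joint torques, N m; "position": TCP position; "orientation": TCP orientation; "force": force on the tool from outside, world axes, zero at the start; "ft_torque": the same for the moment, N m; "finger_gap": finger opening in mm; "finger_force": force on a finger pad.
Only numpy, scipy, OpenCV 4.12 (cv2) and the standard library are available. Lean on these libraries where they do the work, as an engineer would, in place of code of your own. Each camera call takes 0.05 s, during which the arm holds its last target. There are 200 camera calls.

### The job

Set the three sliding dividers of the refrigerator shelf to equal carton lanes with the wooden spacer: starting at the end stop and stepping along the row, straddle each divider with the spacer, thick leg towards the stop, and draw it slowly along until you feel the thick leg bear on the stop's pad, or on the divider set before it, with a light push of about 4 newtons on top of the drag, kept for half a second. Never press a pad or a divider already set so hard that it could shift, move dividers with the spacer only, and leave the cartons alone. At the end all three lanes are one spacer step wide and the spacer stands upright on the worktop again, beside the shelf.

Things in the scene. Friction and masses are not known exactly. Their poses are not given: they have to be found in the camera images.
- shelf: White flat refrigerator shelf, 180 (x) x 360 (y) x 10 mm thick, lying on the worktop, fixed; origin at the centre of its underside. The row of dividers runs along its y axis; the end stop is at its +y end.
- stop: End stop: white upright plate on the shelf, 150 mm wide (x), top 70 mm above the worktop. Origin: middle of its inner face (looking to -y), at its lower edge, 10 mm above the worktop. On that face a screwed-out rigid white pad, 70 mm wide (x), 34 to 70 mm above the worktop, stands 6 to 24 mm out to -y: how far is different each time and NOT measured. The first lane starts at the pad.
- div1: First divider, nearest the stop: grey upright blade, 140 mm long (x), 6 mm thick (y), top edge 70 mm above the worktop. Slides only along the shelf's y axis with dry friction of about 10 N, stays where it is left. Origin: middle of its thickness and length, 10 mm above the worktop. Axes as the shelf. Starts with its near face 70 to 88 mm from the stop plate.
- div2: Second divider, the same as the first, the next from the stop. Starts 136 to 150 mm from the stop plate.
- div3: Third divider, the same, farthest from the stop. Starts 200 to 216 mm from the stop plate.
- spacer: Loose wooden spacer, 0.1 to 0.2 kg, a saddle standing on two legs. Along its y axis: thick leg from +5.5 to +35.5 mm, slot from -5.5 to +5.5, thin leg from -13.5 to -5.5. Legs 26 mm high, 50 mm long (x), joined by a cross-bar 26 to 36 mm high. Grip on top: y = 0 to +22 mm, 30 mm long (x), 36 to 76 mm high. Origin: centre of the slot, at the height of the feet.
- spacer_grip (a point): Centre of the spacer's grip, 57 mm above its feet, 11 mm from the slot centre towards the thick leg. In use the spacer's +y lies along the shelf's +y, feet about 48 mm above the worktop (cross-bar a few mm over the blade); moved to +y, the thin leg pushes the divider. Back off 2 to 3 mm before lifting so that both legs are free.
- spacer_thick (a point): Middle of the thick leg's outer face (y = +35.5 mm), 13 mm above the feet: the face that bears on the pad or neighbour. With the divider against the thin leg the lane is then 35 mm clear (30 mm leg + 5 mm slack); steps are 41 mm. Drag is about 10 N; what comes on top of it is the push on the neighbour: over 1.5 N to count, over 9 N is too hard.
- carton_a: Blue carton 90 x 50 x 55 mm high standing on the -y end of the shelf, to be left alone; origin at the centre of its underside.
- carton_b: Blue carton 120 x 80 x 75 mm high on the worktop, to be left alone; origin at the centre of its underside.
- carton_c: Blue carton 120 x 80 x 75 mm high on the worktop, to be left alone; origin at the centre of its underside.

How it is judged (in metres and radians):
On the way, in this order (a step that is already met when the one before it is completed fails the run):
1. the first divider, drawn up by the thin leg of the spacer, stands where the thick leg bears on the pad of the end stop: both felt over 1.5 N, for 0.2 s (y of div1 in the frame of stop between -0.064 and -0.042 m and contact force between spacer and stop above 1.5 N and contact force between spacer and div1 above 1.5 N and y of div1 in the frame of spacer below -0.001 m), for 0.2 s.
2. the second divider, drawn up by the thin leg of the spacer, stands where the thick leg bears on the first divider: both felt over 1.5 N, for 0.2 s (y of div2 in the frame of div1 between -0.043 and -0.039 m and contact force between spacer and div1 above 1.5 N and contact force between spacer and div2 above 1.5 N and y of div2 in the frame of spacer below -0.001 m), for 0.2 s.
3. the third divider, drawn up by the thin leg of the spacer, stands where the thick leg bears on the second divider: both felt over 1.5 N, for 0.2 s (y of div3 in the frame of div2 between -0.043 and -0.039 m and contact force between spacer and div2 above 1.5 N and contact force between spacer and div3 above 1.5 N and y of div3 in the frame of spacer below -0.001 m), for 0.2 s.
At the end, for the whole second after the job is handed in: First divider where it was set from the pad (its middle 42 to 64 mm from the stop plate), lanes between first, second and third divider 35 mm clear within 2 mm; spacer upright (within 0.1 rad), feet on the worktop (within 5 mm), released, at rest (y of div1 in the frame of stop between -0.064 and -0.042 m and y of div2 in the frame of div1 between -0.043 and -0.039 m and y of div3 in the frame of div2 between -0.043 and -0.039 m and height (world z) of spacer below 0.005 m and angle between spacer's own z axis and vertical below 0.1 rad and linear speed of spacer below 0.02 m/s); the robot touches nothing.
It fails at once if the spacer presses on the stop's pad, or on a divider already set while the next one is drawn up to it, with more than 9 N (contact force between spacer and stop above 9 N or (y of div2 in the frame of div1 above -0.0445 m and contact force between spacer and div1 above 9 N) or (y of div3 in the frame of div2 above -0.0445 m and contact force between spacer and div2 above 9 N)).
It fails at once if a divider is pushed by the fingers or arm instead of the spacer (over 1 N) (contact force between any of the fingers, the arm and div1 above 1 N or contact force between any of the fingers, the arm and div2 above 1 N or contact force between any of the fingers, the arm and div3 above 1 N).
It fails at once if a carton is moved by more than 15 mm (distance of any of carton_a, carton_b, carton_c from where it was at the start of the episode above 0.015 m).
It also fails if it takes over 67 s, if anything falls off the work surface, if the arm or the gripper's body presses on something with over 40 N, if the wrist force passes 120 N, or if a joint passes its speed limit or range.

## Working session

There is one attempt and no reset: what is moved stays moved. The work goes in short steps, Python scripts to look and compute and a tool call to move; the robot and the scene stay as the last step left them, time stands still between calls to the robot, and variables do not carry over. Pictures are saved under pics/ and viewed, at most 10 in all, crops included, and the job is handed in when it is done.

Besides the shell and the picture viewer there is one more tool, called after "Call:" in YAML: its name, and indented under it one key for each argument. carry_out: Moves the arm, as the interface text tells. Its arguments: {"type":"object","properties":{"commands":{"type":"array","items":{"type":"number"}},"newtons":{"type":"number"}},"required":["commands"]}

```bash
mkdir -p pics
python3 - <<'E'
from workcell import bot
import cv2,numpy as np
for n in("scene","top"):
    p,d=bot.camera(n); cv2.imwrite(f"pics/{n}0.png",p[:,:,::-1]); np.savez(f"{n}0.npz",p=p,d=d)
    c=bot.get_calibration(n); print(n,c)
s=bot.read_state(); print(s, bot.tip_reach)
E
```

```text
scene {'camera_matrix': array([[423.5094379 ,   0.        , 274.13066698],
       [  0.        , 423.5094379 , 215.44711245],
       [  0.        ,   0.        ,   1.        ]]), 'k1': -0.08199459395035769, 'R': array([[-0.53322225,  0.8457079 ,  0.02126457],
       [ 0.57640851,  0.38159679, -0.72259056],
       [-0.61921503, -0.37304428, -0.69094913]]), 't': array([ 245.49064104, -285.89831606, 1398.94661912])}
top {'camera_matrix': array([[397.07979496,   0.        , 275.43306947],
       [  0.        , 397.07979496, 208.02907161],
       [  0.        ,   0.        ,   1.        ]]), 'k1': -0.025445766191763194, 'R': array([[-0.02516005, -0.99922396,  0.03030605],
       [-0.98581279,  0.01976701, -0.16668057],
       [ 0.16595216, -0.03406978, -0.98554509]]), 't': array([ 37.3564038 , 565.30963222, 921.18085351])}
{'time_s': 0.1, 'q': array([-1.27963724e+00,  1.24459289e-01,  1.65152948e+00, -1.23484347e-05,
        1.36752685e+00, -8.26033838e-02]), 'qd': array([-8.27132002e-04, -8.50458611e-05, -3.25113906e-03, -1.48692459e-03,
        7.43868212e-05, -8.14622855e-05]), 'joint_efforts': array([ 4.68217368e-04, -4.18881369e+01, -3.61095822e+01,  7.76602468e-02,
        4.61628847e-02, -6.42529494e-05]), 'position': array([ 237.13311429, -604.59263037,  224.50211386]), 'orientation': array([-9.55629789e-04,  9.82587778e-01,  1.85796486e-01, -1.06092718e-04]), 'force': array([-0.31951603,  0.60750754, -0.02282677]), 'ft_torque': array([-0.02326702, -0.01858376, -0.02214615]), 'finger_force': 0.0, 'finger_gap': 94.79664153952548} 11.0
```

View pics/top0.png

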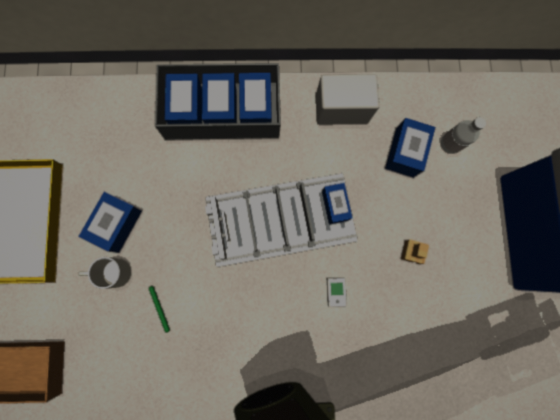

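View pics/scene0.png

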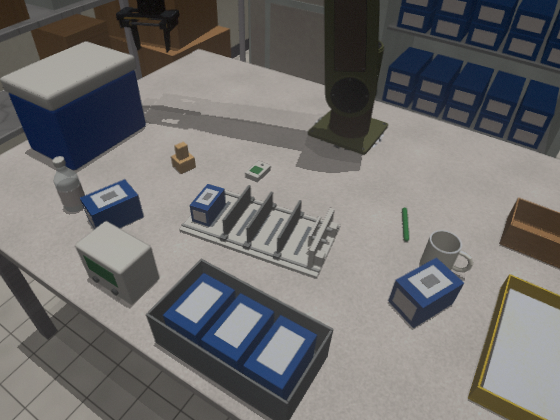

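The top view shows the shelf centred near (280,220), with its stop at the left end (x≈212). The dividers are at x≈245–312, carton_a is at (338,203), and the wooden spacer is at (417,251). In the scene view the spacer is at (183,158).

```bash
cat > h.py <<'E'
from workcell import bot
import cv2,numpy as np
def norm(c,uv):
    K=c["camera_matrix"];uv=np.atleast_2d(np.array(uv,float))
    return cv2.undistortPoints(uv.reshape(-1,1,2),K,np.array([c["k1"],0,0,0,0.])).reshape(-1,2)
def plane(n,uv,z):
    c=bot.get_calibration(n);R,t=c["R"],c["t"];C=-R.T@t
    d=np.c_[norm(c,uv),np.ones(len(np.atleast_2d(uv)))]@R
    return C+d*((z-C[2])/d[:,2])[:,None]
def cloud(n,d):
    c=bot.get_calibration(n);v,u=np.mgrid[:420,:560]
    x=norm(c,np.c_[u.ravel(),v.ravel()]);X=np.c_[x,np.ones(len(x))]*d.ravel()[:,None]
    return ((X-c["t"])@c["R"]).reshape(420,560,3)
E
python3 - <<'E'
from h import *
T=np.load("top0.npz");S=np.load("scene0.npz")
a=cv2.resize(T["p"][170:270,200:360],None,fx=5,fy=5,interpolation=2)
b=cv2.resize(T["p"][235:270,400:435],(280,280),interpolation=2)
c=cv2.resize(S["p"][140:175,165:200],(280,280),interpolation=2)
cv2.imwrite("pics/a.png",a[:,:,::-1])
cv2.imwrite("pics/b.png",np.hstack([b,c])[:,:,::-1])
for n,D in(("top",T),("scene",S)):
    P=cloud(n,D["d"]);hsv=cv2.cvtColor(D["p"],cv2.COLOR_RGB2HSV)
    np.save(n+"P.npy",P)
    m=(hsv[...,0]>8)&(hsv[...,0]<25)&(hsv[...,1]>90)
    m&=(abs(P[...,0]-400)<250)&(P[...,1]<-150)&(P[...,1]>-600)
    Q=P[m]
    print(n,m.sum(),np.percentile(Q[:,2],[2,25,50,75,98]))
    for lo,hi in((68,85),(30,42)):
        q=Q[(Q[:,2]>lo)&(Q[:,2]<hi)]
        if len(q)>4: print(lo,len(q),q.mean(0),q.min(0),q.max(0),cv2.minAreaRect(q[:,:2].astype(np.float32)))
    print(n,"shelf", [np.round(P[v,u],0).tolist() for u,v in([(212,225),(280,220),(352,220)] if n=="top" else [(260,222),(320,235)])])
E
```

```text
top 484 [ 9.58211417 35.17064662 38.27993703 73.97672873 79.03960728]
68 140 [ 453.98567325 -316.94362084   76.28026043] [ 437.34309573 -332.65288115   68.87585068] [ 470.84195712 -303.06969018   80.63965823] ((454.3656311035156, -318.18084716796875), (24.364120483398438, 30.5943603515625), 71.9987564086914)
30 204 [ 450.67543538 -310.29405374   36.69175605] [ 424.35258523 -346.95172487   30.15223393] [ 481.23002425 -290.53955571   41.99409317] ((453.4208068847656, -319.19927978515625), (48.58912658691406, 49.18875503540039), 73.49064636230469)
top shelf [[532.0, 183.0, 11.0], [541.0, 13.0, 11.0], [537.0, -170.0, 11.0]]
scene 229 [ 31.76612197  35.00780476  73.71402052 307.96187292 363.29541408]
68 46 [ 457.1016873  -314.84950252   74.56899848] [ 442.79690485 -327.15688139   70.59039306] [ 471.86975953 -303.305093     77.341796  ] ((456.4213562011719, -314.7667541503906), (18.117721557617188, 27.7174129486084), 70.07829284667969)
30 96 [ 463.77299356 -309.86920847   34.78075618] [ 434.78027614 -343.2502724    30.7568461 ] [ 485.11658479 -287.99471718   41.33042607] ((456.94415283203125, -316.2645568847656), (45.983619689941406, 48.719261169433594), 73.78461456298828)
scene shelf [[551.0, 16.0, 30.0], [542.0, 172.0, 67.0]]
```

View pics/a.png

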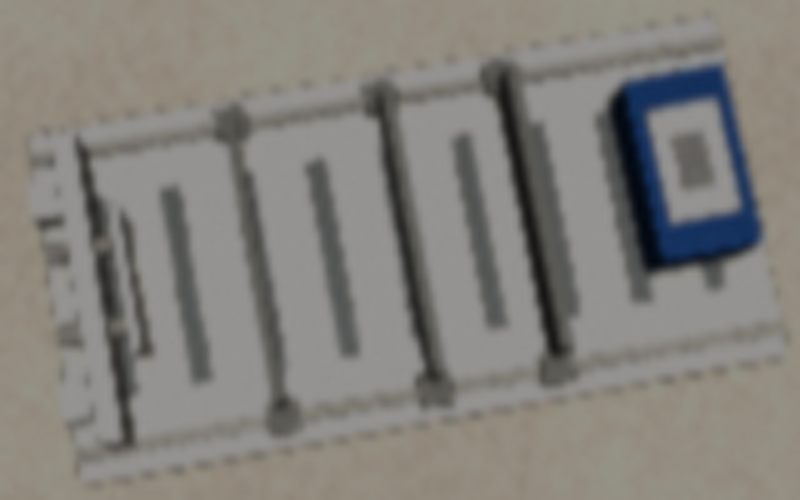

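View pics/b.png

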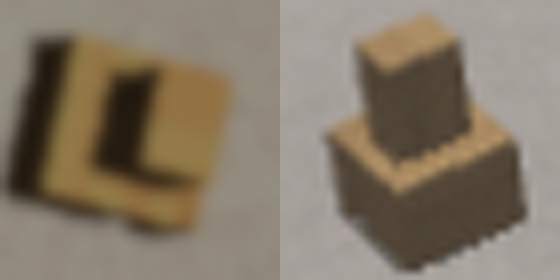

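The shelf crop shows div1's top edge at about crop (235–283, 130–405), div2 at (380–435) and div3 at (500–560), with the pad outline near x≈125–150. In the spacer crops I can't tell the thick leg from the thin one, so I'll stretch the contrast.

Run:
```python
from h import *
S=np.load("scene0.npz");T=np.load("top0.npz")
def st(im): 
    f=im.astype(float); return (255*np.clip(f/110,0,1)**.7).astype(np.uint8)
# average several frames of scene for low noise
c=np.mean([bot.camera("scene")[0].astype(float) for _ in range(4)],0)
c=cv2.resize(st(c[138:178,160:205]),(560,500),interpolation=2)
cv2.imwrite("pics/c.png",c[:,:,::-1])
cS=bot.get_calibration("scene");print("cams",[-bot.get_calibration(n)["R"].T@bot.get_calibration(n)["t"] for n in("scene","top")])
P=np.load("topP.npy")
# shelf region: map height at z 55..85 
m=(P[...,2]>58)&(P[...,2]<85)&(abs(P[...,0]-540)<110)&(abs(P[...,1]-10)<210)
for n in("top","scene"):
    P=np.load(n+"P.npy")
    m=(P[...,2]>60)&(P[...,2]<80)&(abs(P[...,0]-530)<110)&(abs(P[...,1]-10)<210)
    k,l,s,ce=cv2.connectedComponentsWithStats(m.astype(np.uint8))
    for i in range(1,k):
        if s[i,4]>8:
            q=P[l==i]; print(n,s[i],q.mean(0).round(1),cv2.minAreaRect(q[:,:2].astype(np.float32)))
```

```text
cams [array([1161.94407409,  423.35354053,  754.79327866]), array([ 405.35740148,   57.53736404, 1000.95927733])]
top [301 183  14  58 183] [552.3 -50.7  69.5] ((553.640625, -50.76685333251953), (139.8343963623047, 6.562924385070801), 9.042658805847168)
top [324 183  29  40 774] [ 573.2 -126.1   65.7] ((574.0524291992188, -126.42037963867188), (90.36688232421875, 50.80488967895508), 10.466105461120605)
top [276 187  13  59 169] [542.6  10.2  69.6] ((544.2695922851562, 10.152029991149902), (140.4951934814453, 6.320983409881592), 9.017094612121582)
top [245 193  12  58 151] [530.5  85.4  70.2] ((531.961669921875, 85.60444641113281), (138.58433532714844, 5.963576793670654), 8.996515274047852)
top [210 196  15  63 343] [519.8 164.1  69.9] ((520.35009765625, 164.43606567382812), (146.9323272705078, 12.657862663269043), 9.193425178527832)
top [221 212   8  29  82] [521.6 145.9  69.8] ((521.9853515625, 146.09054565429688), (68.22598266601562, 5.957950115203857), 9.120348930358887)
scene [190 184  35  28 521] [ 578.6 -122.6   63.7] ((576.8842163085938, -124.26030731201172), (92.95954132080078, 52.45757293701172), 9.623043060302734)
scene [223 185  28  38 172] [560.2 -46.6  66.6] ((554.93359375, -47.970947265625), (143.06590270996094, 8.021588325500488), 9.784255981445312)
scene [247 191  26  40 173] [551.4  14.6  67. ] ((546.7822265625, 13.133771896362305), (140.4159393310547, 7.835578441619873), 8.729698181152344)
scene [277 200  25  41 162] [539.9  89.8  67.4] ((534.7174682617188, 88.44324493408203), (140.1345977783203, 7.216072082519531), 8.909820556640625)
scene [309 208  26  47 283] [528.8 169.3  68.1] ((520.8640747070312, 167.55215454101562), (153.01661682128906, 11.612833023071289), 8.762040138244629)
scene [309 216  12  23  82] [527.5 150.2  67.1] ((524.9398193359375, 149.41664123535156), (72.30955505371094, 6.389621257781982), 9.579888343811035)
```

View pics/c.png

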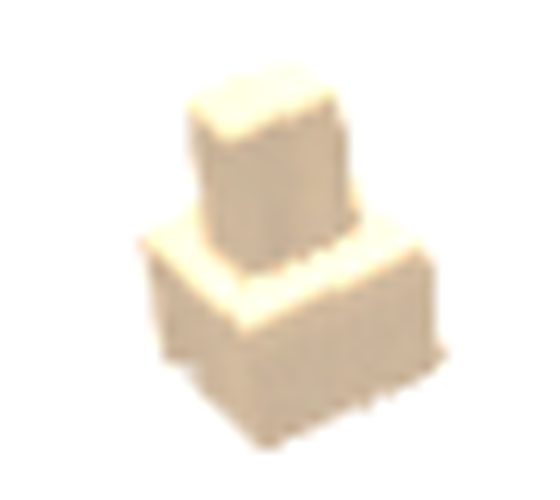

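The stretched picture shows a notch at the left end of the spacer's x-face, near (165–195, 360). So the thin leg is at the far left and the thick leg is at the near corner (250,400), facing world +y. Spacer +y is therefore at about 72° and shelf +y at about 99°.

I'll move above the spacer next.

Call:
carry_out:
  commands: [-1,0.1542,-0.0946,0,0,-1,0.1542,-0.0946,0,0,-1,0.1542,-0.0946,0,0,-1,0.1542,-0.0946,0,0,-1,0.1542,-0.0946,0,0,-1,0.1542,-0.0946,0,0,-1,0.1542,-0.0946,0,0,-1,0.1542,-0.0946,0,0,-1,0.1542,-0.0946,0,0,-1,0.1542,-0.0946,0,0,-1,0,0,0.12,0.055,-1,0,0,0.12,0.055,-1,0,0,0.12,0.055,-1,0,0,0.12,0.055,-1,0,0,0,0]
  newtons: 60

```text
time_s: 2.17
position: [454.0, -315.2, 127.3]
orientation: [-0.001, 0.988, -0.157, -0.002]
force: [0.5, 0.5, 0.2]
finger_gap: 95.1
finger_force: 0.0
```

```bash
cat >> h.py <<'E'
def st(tx=None):
    s=bot.read_state();w,x,y,z=s["orientation"];p=s["position"]
    from scipy.spatial.transform import Rotation as Ro
    R=Ro.from_quat([x,y,z,w]).as_matrix();th=np.degrees(np.arctan2(R[1,0],R[0,0]))
    e=np.array([-np.sin(np.radians(9)),np.cos(np.radians(9))]);f=np.array([e[1],-e[0]])
    print("t %.2f pos %s th %.2f tilt %s F %s gap %.1f ff %.1f"%(s["time_s"],p.round(2),th,R[:2,2].round(4),s["force"].round(2),s["finger_gap"],s["finger_force"]),
     "u %.2f v %.2f Fu %.2f Fv %.2f"%(p[:2]@e,p[:2]@f,s["force"][:2]@e,s["force"][:2]@f))
    if tx is not None:
        d=R.T@(np.array(tx[:3])-p)/200; print("units",d.round(4),"turn",round((th-tx[3])/180,4))
    return s,R
E
python3 -c "
from h import *
st((455.4,-316.5,51,-18))"
```

```text
t 2.17 pos [ 453.99 -315.24  127.32] th -18.06 tilt [-0.0038  0.0032] F [0.53 0.47 0.19] gap 95.1 ff 0.0 u -382.38 v 399.09 Fu 0.38 Fv 0.59
units [0.0104 0.0045 0.3816] turn -0.0003
```

Call:
carry_out:
  commands: [-1,0.002,0,0.13,0,-1,0.002,0,0.13,0,-1,0.002,0,0.13,0,-1,0,0,0,0,1,0,0,0,0,1,0,0,0,0,1,0,0,0,0,1,0,0,0,0,1,0,0,0,0,1,0,0,0,0,1,0,0,0,0]
  newtons: 60

```text
time_s: 3.55
position: [456.4, -316.7, 51.6]
orientation: [-0.0, 0.987, -0.158, -0.0]
force: [-1.2, 0.1, 0.7]
finger_gap: 30.6
finger_force: 0.0
```

```bash
python3 -c "
from h import *
st()"
```

```text
t 3.55 pos [ 456.42 -316.72   51.58] th -18.18 tilt [-0.0001  0.0001] F [-1.24  0.14  0.74] gap 30.6 ff 0.0 u -384.22 v 401.25 Fu 0.33 Fv -1.20
```

Call:
carry_out:
  commands: [1,0,0,0,0,1,0,0,0,0,1,0,0,0,0,1,0,0,0,0]

```text
time_s: 4.05
position: [456.4, -316.7, 51.6]
orientation: [-0.0, 0.987, -0.158, -0.0]
force: [-0.4, -1.0, -1.0]
finger_gap: 21.8
finger_force: 60.0
```

```bash
python3 -c "
from h import *
st()"
```

```text
t 4.05 pos [ 456.42 -316.71   51.56] th -18.18 tilt [-0.0001  0.0001] F [-0.36 -1.05 -0.96] gap 21.8 ff 60.0 u -384.21 v 401.25 Fu -0.98 Fv -0.52
```

Call:
carry_out:
  commands: [1,0,0,-0.15,0,1,0,0,-0.15,-0.0503,1,0,0,-0.15,-0.0503,1,0,0,0,-0.0503,1,0.0694,-0.1989,0,0,1,0.0694,-0.1989,0,0,1,0.0694,-0.1989,0,0,1,0.0694,-0.1989,0,0,1,0.0694,-0.1989,0,0,1,0.0694,-0.1989,0,0,1,0.0694,-0.1989,0,0,1,0.0694,-0.1989,0,0,1,0.0694,-0.1989,0,0,1,0.0694,-0.1989,0,0,1,0,0,0,0,1,0,0,0,0]

```text
time_s: 6.05
position: [531.1, 97.6, 141.2]
orientation: [0.0, 0.997, 0.078, -0.001]
force: [-0.3, 0.0, -1.8]
finger_gap: 21.7
finger_force: 60.0
```

Run:
```python
from h import *
st((531.2,97.8,141.6,9))
p,d=bot.camera("scene");P=cloud("scene",d)
c=cv2.resize(p[130:240,230:350],(660,600),interpolation=2)
cv2.imwrite("pics/d.png",np.clip(c[:,:,::-1]*1.7,0,255).astype(np.uint8))
hsv=cv2.cvtColor(p,cv2.COLOR_RGB2HSV)
m=(hsv[...,0]>8)&(hsv[...,0]<25)&(hsv[...,1]>80)&(abs(P[...,0]-531)<60)&(abs(P[...,1]-98)<60)
Q=P[m]; th=np.radians(9);u=Q[:,:2]@[-np.sin(th),np.cos(th)];v=Q[:,:2]@[np.cos(th),np.sin(th)]
print(m.sum(),np.percentile(u,[1,5,50,95,99]),np.percentile(v,[1,5,50,95,99]),np.percentile(Q[:,2],[1,50,99]))
k=abs(Q[:,2]-126)<4;print("bar top",k.sum(),u[k].min(),u[k].max(),v[k].min(),v[k].max())
k=(Q[:,2]<124)&(v>np.percentile(v,60));print("xface u",np.percentile(u[k],[1,99]))
k=(Q[:,2]<122)&(Q[:,2]>94);print("hist u",np.histogram(u[k],bins=14))
```

```text
t 6.05 pos [531.05  97.56 141.22] th 9.00 tilt [-0.001  -0.0005] F [-0.34  0.04 -1.85] gap 21.7 ff 60.0 u 13.28 v 539.78 Fu 0.09 Fv -0.33
units [ 0.0009 -0.0011 -0.0019] turn 0.0
678 [-24.7480186   -8.41252325  17.67269667  39.76709842  50.44109654] [518.86696373 525.73138874 554.79535334 564.63437419 573.80686599] [ 91.37676842 124.9034007  238.68809662]
bar top 176 -9.343988130544412 39.408511244268496 514.0317627309067 565.3574901237465
xface u [-8.94357291 39.08171842]
hist u (array([13, 14, 11,  5,  3, 10, 15, 14, 15, 13, 13, 18, 15, 48]), array([-9.08563205, -5.58486224, -2.08409244,  1.41667737,  4.91744717,
        8.41821698, 11.91898679, 15.41975659, 18.9205264 , 22.4212962 ,
       25.92206601, 29.42283582, 32.92360562, 36.42437543, 39.92514523]))
```

View pics/d.png

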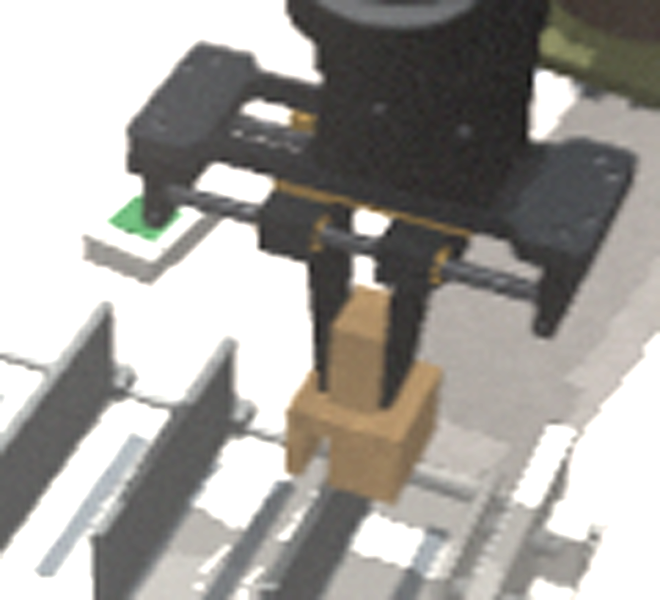

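The picture shows the thin leg and slot at the left and the thick leg towards the stop, which is correct. In the same camera the slot centre (u≈4.1) and div1 (u≈3.7) agree within 1 mm, so I'll lower the spacer.

Call:
carry_out:
  commands: [1,0,0.0015,0.04,0,1,0,0,0.04,0,1,0,0,0.04,0,1,0,0,0.01,0,1,0,0,0,0]

```text
time_s: 6.72
position: [531.4, 97.5, 115.4]
orientation: [-0.0, 0.997, 0.078, -0.0]
force: [0.3, -0.2, -0.7]
finger_gap: 21.5
finger_force: 60.0
```

```bash
python3 -c "
from h import *
st()"
```

```text
t 6.72 pos [531.43  97.49 115.39] th 8.97 tilt [-0.0005 -0.    ] F [ 0.33 -0.21 -0.73] gap 21.5 ff 60.0 u 13.16 v 540.14 Fu -0.26 Fv 0.30
```

Call:
carry_out:
  commands: [1,0,0,0.04,0,1,0,0,0.039,0,1,0,-0.01,0,0,1,0,-0.01,0,0,1,0,-0.01,0,0,1,0,-0.01,0,0]

```text
time_s: 7.48
position: [530.0, 102.8, 99.0]
orientation: [0.003, 0.997, 0.079, -0.001]
force: [2.1, -10.2, -6.5]
finger_gap: 21.8
finger_force: 60.0
```

```bash
python3 -c "
from h import *
st()"
```

```text
t 7.47 pos [530.02 102.76  99.  ] th 9.03 tilt [-0.0007 -0.0064] F [  2.09 -10.24  -6.49] gap 21.8 ff 60.0 u 18.59 v 539.57 Fu -10.44 Fv 0.46
```

Call:
carry_out:
  commands: [1,0,-0.007,0,0,1,0,-0.007,0,0,1,0,-0.007,0,0,1,0,-0.007,0,0,1,0,-0.007,0,0]

```text
time_s: 8.1
position: [529.0, 109.6, 99.0]
orientation: [0.003, 0.997, 0.079, -0.001]
force: [1.3, -10.1, -6.0]
finger_gap: 22.0
finger_force: 60.0
```

```bash
python3 -c "
from h import *
st()"
```

```text
t 8.10 pos [528.95 109.58  99.01] th 9.02 tilt [-0.0008 -0.0064] F [  1.26 -10.07  -6.01] gap 22.0 ff 60.0 u 25.48 v 539.58 Fu -10.14 Fv -0.33
```

Call:
carry_out:
  commands: [1,0,-0.006,0,0,1,0,-0.006,0,0,1,0,-0.006,0,0,1,0,-0.006,0,0,1,0,-0.005,0,0]

```text
time_s: 8.72
position: [528.0, 115.3, 99.0]
orientation: [0.003, 0.997, 0.079, -0.001]
force: [1.9, -9.2, -5.0]
finger_gap: 21.4
finger_force: 60.0
```

Call:
carry_out:
  commands: [1,0,-0.002,0,0,1,0,-0.002,0,0,1,0,-0.002,0,0,1,0,-0.001,0,0]

```text
time_s: 9.22
position: [527.8, 116.7, 99.0]
orientation: [0.003, 0.997, 0.079, -0.001]
force: [1.4, -10.0, -5.2]
finger_gap: 21.8
finger_force: 60.0
```

Call:
carry_out:
  commands: [1,0,-0.002,0,0,1,0,-0.002,0,0,1,0,-0.002,0,0,1,0,-0.001,0,0]

```text
time_s: 9.72
position: [527.6, 118.0, 99.0]
orientation: [0.003, 0.997, 0.079, -0.001]
force: [2.0, -9.6, -5.8]
finger_gap: 21.6
finger_force: 60.0
```

Call:
carry_out:
  commands: [1,0,-0.002,0,0,1,0,-0.0015,0,0,1,0,-0.0015,0,0]

```text
time_s: 10.1
position: [527.5, 119.0, 99.0]
orientation: [0.003, 0.997, 0.079, -0.001]
force: [1.0, -8.9, -4.8]
finger_gap: 21.6
finger_force: 60.0
```

Call:
carry_out:
  commands: [1,0,-0.002,0,0,1,0,-0.0015,0,0,1,0,-0.0015,0,0]

```text
time_s: 10.48
position: [527.3, 120.0, 99.0]
orientation: [0.003, 0.997, 0.079, -0.001]
force: [1.6, -9.3, -4.1]
finger_gap: 21.7
finger_force: 60.0
```

Call:
carry_out:
  commands: [1,0,-0.002,0,0,1,0,-0.0015,0,0,1,0,-0.0015,0,0]

```text
time_s: 10.85
position: [527.3, 120.2, 99.0]
orientation: [0.004, 0.997, 0.079, -0.001]
force: [2.5, -12.5, -5.4]
finger_gap: 21.6
finger_force: 60.0
```

Call:
carry_out:
  commands: [1,0,-0.0015,0,0,1,0,0,0,0,1,0,0,0,0]

```text
time_s: 11.22
position: [527.3, 120.2, 99.0]
orientation: [0.004, 0.997, 0.079, -0.001]
force: [1.5, -13.2, -5.4]
finger_gap: 21.9
finger_force: 60.0
```

Call:
carry_out:
  commands: [1,0,0,0,0,1,0,0,0,0]

```text
time_s: 11.48
position: [527.3, 120.2, 99.0]
orientation: [0.004, 0.997, 0.079, -0.001]
force: [2.2, -13.3, -5.4]
finger_gap: 21.4
finger_force: 60.0
```

Call:
carry_out:
  commands: [1,0,0.016,0,0,1,0,0.016,0,0,1,0,0,0,0]

```text
time_s: 11.85
position: [528.7, 118.1, 100.3]
orientation: [-0.0, 0.997, 0.078, 0.0]
force: [-0.4, -0.4, -2.4]
finger_gap: 21.5
finger_force: 60.0
```

```bash
python3 -c "
from h import *
st()"
```

```text
t 11.85 pos [528.66 118.06 100.3 ] th 8.97 tilt [0.0008 0.0006] F [-0.43 -0.44 -2.36] gap 21.5 ff 60.0 u 33.91 v 540.62 Fu -0.37 Fv -0.49
```

Fu is about 0, so both legs are free. I'll lift and go over to div2.

Call:
carry_out:
  commands: [1,0,0,-0.05,0,1,0,0,-0.06,0,1,0,0,-0.09,0,1,0,0.08,0,0,1,0,0.08,0,0,1,0,0.08,0,0,1,0,0.08,0,0,1,0,0.08,0,0,1,0,0.086,0,0,1,0,0,0,0,1,0,0,0,0]

```text
time_s: 13.22
position: [543.5, 21.9, 139.8]
orientation: [-0.0, 0.997, 0.078, -0.0]
force: [-0.2, 0.6, -1.5]
finger_gap: 21.6
finger_force: 60.0
```

```bash
cat >> h.py <<'E'
E9=np.array([-np.sin(np.radians(9)),np.cos(np.radians(9))]);F9=np.array([E9[1],-E9[0]])
def look(z0):
    "z0 = feet height; blades, bar top in u,v per camera"
    for n in("scene","top"):
        p,d=bot.camera(n);P=cloud(n,d);U=P[...,:2]@E9;V=P[...,:2]@F9
        hsv=cv2.cvtColor(p,cv2.COLOR_RGB2HSV);w=(hsv[...,0]>8)&(hsv[...,0]<25)&(hsv[...,1]>80)
        m=(P[...,2]>62)&(P[...,2]<76)&(abs(V-540)<80)&(U<120)&(U>-190)&~w
        k,l,s,_=cv2.connectedComponentsWithStats(m.astype(np.uint8))
        for i in range(1,k):
            if s[i,4]>25:
                r=l==i;print(n,"blade",s[i,4],"u %.1f %.1f  v %.0f %.0f"%(U[r].min(),U[r].max(),V[r].min(),V[r].max()))
        b=w&(abs(P[...,2]-z0-36)<3)&(abs(V-540)<60)&(U>-190)&(U<90)
        if b.sum()>20: print(n,"bar",b.sum(),"u %.1f %.1f v %.1f %.1f"%(U[b].min(),U[b].max(),V[b].min(),V[b].max()))
    return p
E
python3 -c "
from h import *
s,R=st();look(s['position'][2]-51.6)"
```

```text
t 13.22 pos [543.49  21.87 139.82] th 8.97 tilt [-0.0002  0.0003] F [-0.17  0.59 -1.53] gap 21.6 ff 60.0 u -63.42 v 540.22 Fu 0.61 Fv -0.08
scene blade 150 u -138.4 -130.4  v 469 611
scene blade 152 u 20.2 27.6  v 469 613
scene blade 275 u 77.9 90.0  v 466 618
scene blade 81 u -76.5 -68.9  v 541 612
scene blade 73 u 62.1 68.6  v 507 577
scene bar 155 u -85.7 -36.8 v 513.1 566.4
top blade 335 u 74.8 87.2  v 466 613
top blade 79 u 59.7 65.7  v 504 572
top blade 28 u -137.8 -133.5  v 491 528
top bar 62 u -85.9 -40.4 v 511.7 521.7
```

Call:
carry_out:
  commands: [1,0,0,0.05,0,1,0,0,0.05,0,1,0,0,0.03,0,1,0,0,0,0]

```text
time_s: 13.82
position: [542.8, 21.9, 112.7]
orientation: [-0.0, 0.997, 0.078, -0.001]
force: [0.3, -0.4, -1.1]
finger_gap: 22.1
finger_force: 60.0
```

Call:
carry_out:
  commands: [1,0,0,0.035,0,1,0,0,0.032,0,1,0,-0.01,0,0,1,0,-0.012,0,0,1,0,-0.012,0,0,1,0,-0.012,0,0,1,0,-0.012,0,0,1,0,-0.012,0,0,1,0,-0.012,0,0]

```text
time_s: 14.95
position: [541.0, 35.2, 99.9]
orientation: [0.003, 0.997, 0.079, -0.0]
force: [1.3, -10.8, -5.3]
finger_gap: 21.7
finger_force: 60.0
```

```bash
python3 -c "
from h import *
st()"
```

```text
t 14.95 pos [540.97  35.24  99.9 ] th 9.02 tilt [ 0.0002 -0.0064] F [  1.33 -10.76  -5.26] gap 21.7 ff 60.0 u -49.82 v 539.83 Fu -10.84 Fv -0.37
```

Call:
carry_out:
  commands: [1,0,-0.012,0,0,1,0,-0.012,0,0,1,0,-0.012,0,0,1,0,-0.012,0,0,1,0,-0.012,0,0,1,0,-0.012,0,0,1,0,-0.012,0,0,1,0,-0.012,0,0,1,0,-0.012,0,0,1,0,-0.012,0,0,1,0,-0.012,0,0,1,0,-0.012,0,0,1,0,-0.012,0,0,1,0,-0.01,0,0,1,0,-0.01,0,0,1,0,-0.005,0,0]

```text
time_s: 16.95
position: [535.4, 71.0, 99.9]
orientation: [0.003, 0.997, 0.079, -0.0]
force: [2.5, -10.9, -5.6]
finger_gap: 21.8
finger_force: 60.0
```

```bash
python3 -c "
from h import *
s,R=st();look(s['position'][2]-51.6)"
```

```text
t 16.95 pos [535.36  71.01  99.93] th 9.03 tilt [ 0.0002 -0.0064] F [  2.46 -10.87  -5.57] gap 21.8 ff 60.0 u -13.61 v 539.88 Fu -11.12 Fv 0.73
scene blade 155 u -138.7 -130.2  v 469 612
scene blade 153 u 20.7 27.6  v 471 613
scene blade 273 u 77.9 90.0  v 467 617
scene blade 74 u 62.2 68.5  v 506 576
scene blade 73 u -32.7 -16.7  v 557 613
scene bar 149 u -36.7 13.0 v 515.7 565.9
top blade 178 u -140.6 -133.4  v 469 608
top bar 53 u -36.1 8.5 v 511.1 520.5
```

Call:
carry_out:
  commands: [1,0,-0.005,0,0,1,0,-0.005,0,0,1,0,-0.005,0,0,1,0,-0.005,0,0]

```text
time_s: 17.55
position: [534.7, 74.9, 99.9]
orientation: [0.003, 0.997, 0.079, -0.0]
force: [2.6, -10.6, -5.4]
finger_gap: 21.6
finger_force: 60.0
```

Call:
carry_out:
  commands: [1,0,-0.002,0,0,1,0,-0.002,0,0,1,0,-0.002,0,0,1,0,-0.001,0,0]

```text
time_s: 18.05
position: [534.5, 76.3, 99.9]
orientation: [0.003, 0.997, 0.079, -0.0]
force: [1.0, -9.0, -6.6]
finger_gap: 22.0
finger_force: 60.0
```

Call:
carry_out:
  commands: [1,0,-0.002,0,0,1,0,-0.002,0,0,1,0,-0.002,0,0]

```text
time_s: 18.42
position: [534.3, 77.5, 99.9]
orientation: [0.003, 0.997, 0.079, -0.0]
force: [2.1, -9.4, -4.8]
finger_gap: 22.0
finger_force: 60.0
```

Call:
carry_out:
  commands: [1,0,-0.002,0,0,1,0,-0.0015,0,0,1,0,-0.0015,0,0]

```text
time_s: 18.8
position: [534.2, 78.5, 99.9]
orientation: [0.003, 0.997, 0.079, -0.0]
force: [1.7, -10.0, -4.8]
finger_gap: 21.7
finger_force: 60.0
```

Call:
carry_out:
  commands: [1,0,-0.002,0,0,1,0,-0.0015,0,0,1,0,-0.0015,0,0]

```text
time_s: 19.18
position: [534.0, 79.4, 99.9]
orientation: [0.003, 0.997, 0.079, -0.0]
force: [2.0, -9.9, -4.3]
finger_gap: 21.8
finger_force: 60.0
```

Call:
carry_out:
  commands: [1,0,-0.002,0,0,1,0,-0.0015,0,0,1,0,-0.0015,0,0]

```text
time_s: 19.55
position: [534.0, 79.7, 99.9]
orientation: [0.004, 0.997, 0.079, -0.0]
force: [1.6, -13.3, -5.9]
finger_gap: 21.7
finger_force: 60.0
```

Call:
carry_out:
  commands: [1,0,-0.001,0,0,1,0,0,0,0,1,0,0,0,0]

```text
time_s: 19.92
position: [534.0, 79.7, 99.9]
orientation: [0.004, 0.997, 0.079, -0.0]
force: [2.2, -12.6, -5.4]
finger_gap: 21.6
finger_force: 60.0
```

Call:
carry_out:
  commands: [1,0,0,0,0,1,0,0,0,0]

```text
time_s: 20.18
position: [534.0, 79.7, 99.9]
orientation: [0.004, 0.997, 0.079, -0.0]
force: [2.2, -11.9, -5.0]
finger_gap: 21.8
finger_force: 60.0
```

```bash
python3 -c "
from h import *
s,R=st()"
```

```text
t 20.18 pos [534.    79.69  99.93] th 9.03 tilt [ 0.0005 -0.0083] F [  2.19 -11.86  -5.04] gap 21.8 ff 60.0 u -4.82 v 539.89 Fu -12.06 Fv 0.30
```

Call:
carry_out:
  commands: [1,0,-0.0015,0,0,1,0,0,0,0,1,0,0,0,0]

```text
time_s: 20.55
position: [534.0, 79.7, 99.9]
orientation: [0.004, 0.997, 0.079, -0.0]
force: [1.9, -13.5, -6.0]
finger_gap: 21.6
finger_force: 60.0
```

Call:
carry_out:
  commands: [1,0,0,0,0,1,0,0,0,0]

```text
time_s: 20.8
position: [534.0, 79.7, 99.9]
orientation: [0.004, 0.997, 0.079, -0.0]
force: [2.1, -14.4, -5.6]
finger_gap: 21.7
finger_force: 60.0
```

Call:
carry_out:
  commands: [1,0,0.016,0,0,1,0,0.016,0,0,1,0,0,0,0]

```text
time_s: 21.18
position: [535.0, 77.6, 100.9]
orientation: [-0.0, 0.997, 0.078, 0.0]
force: [0.4, 0.3, -1.6]
finger_gap: 21.9
finger_force: 60.0
```

```bash
python3 -c "
from h import *
s,R=st()"
```

```text
t 21.18 pos [535.01  77.6  100.87] th 8.97 tilt [0.0007 0.0005] F [ 0.39  0.26 -1.64] gap 21.9 ff 60.0 u -7.05 v 540.56 Fu 0.20 Fv 0.42
```

Call:
carry_out:
  commands: [1,0,0,-0.05,0,1,0,0,-0.06,0,1,0,0,-0.09,0,1,0,0.0843,0,0,1,0,0.0843,0,0,1,0,0.0843,0,0,1,0,0.0843,0,0,1,0,0.0843,0,0,1,0,0.0843,0,0,1,0,0.0843,0,0,1,0,0,0,0,1,0,0,0,0]

```text
time_s: 22.68
position: [553.1, -39.0, 140.4]
orientation: [-0.0, 0.997, 0.078, -0.0]
force: [0.1, 0.8, -2.1]
finger_gap: 21.8
finger_force: 60.0
```

```bash
python3 -c "
from h import *
s,R=st();look(s['position'][2]-51.6)"
```

```text
t 22.68 pos [553.11 -39.04 140.42] th 8.97 tilt [-0.0001  0.0004] F [ 0.1  0.8 -2.1] gap 21.8 ff 60.0 u -125.09 v 540.19 Fu 0.77 Fv 0.23
scene blade 159 u -20.9 -13.1  v 472 613
scene blade 80 u -138.2 -130.5  v 546 613
scene blade 151 u 20.5 27.5  v 472 612
scene blade 271 u 77.8 89.7  v 465 617
scene blade 72 u 62.1 68.6  v 506 576
scene bar 145 u -147.4 -98.8 v 514.8 566.4
top blade 153 u -22.3 -16.3  v 469 610
top blade 157 u 18.7 24.8  v 469 609
top blade 335 u 74.8 87.3  v 466 613
top blade 82 u 59.7 65.8  v 504 572
top bar 56 u -148.6 -106.6 v 511.4 521.2
```

Call:
carry_out:
  commands: [1,0,0,0.05,0,1,0,0,0.05,0,1,0,0,0.035,0,1,0,0,0,0]

```text
time_s: 23.28
position: [552.4, -39.0, 112.2]
orientation: [-0.0, 0.997, 0.078, -0.001]
force: [0.1, -0.3, -1.3]
finger_gap: 21.7
finger_force: 60.0
```

Call:
carry_out:
  commands: [1,0,0,0.035,0,1,0,0,0.03,0,1,0,-0.01,0,0,1,0,-0.012,0,0,1,0,-0.012,0,0,1,0,-0.012,0,0,1,0,-0.012,0,0,1,0,-0.012,0,0,1,0,-0.012,0,0]

```text
time_s: 24.4
position: [550.7, -25.7, 100.0]
orientation: [0.003, 0.997, 0.079, 0.0]
force: [1.4, -9.5, -7.2]
finger_gap: 21.7
finger_force: 60.0
```

```bash
python3 -c "
from h import *
st()"
```

```text
t 24.40 pos [550.66 -25.75 100.04] th 9.02 tilt [ 0.0006 -0.0064] F [ 1.39 -9.54 -7.15] gap 21.7 ff 60.0 u -111.57 v 539.85 Fu -9.64 Fv -0.12
```

Call:
carry_out:
  commands: [1,0,-0.012,0,0,1,0,-0.012,0,0,1,0,-0.012,0,0,1,0,-0.012,0,0,1,0,-0.012,0,0,1,0,-0.012,0,0,1,0,-0.012,0,0,1,0,-0.012,0,0,1,0,-0.012,0,0,1,0,-0.012,0,0,1,0,-0.012,0,0,1,0,-0.012,0,0,1,0,-0.012,0,0,1,0,-0.012,0,0,1,0,-0.012,0,0,1,0,-0.012,0,0,1,0,-0.012,0,0,1,0,-0.012,0,0,1,0,-0.012,0,0,1,0,-0.012,0,0]

```text
time_s: 26.9
position: [543.2, 21.7, 100.0]
orientation: [0.003, 0.997, 0.079, 0.0]
force: [2.4, -9.7, -5.4]
finger_gap: 21.7
finger_force: 60.0
```

Call:
carry_out:
  commands: [1,0,-0.012,0,0,1,0,-0.01,0,0,1,0,-0.008,0,0,1,0,-0.006,0,0,1,0,-0.004,0,0,1,0,-0.003,0,0]

```text
time_s: 27.65
position: [541.8, 30.2, 100.0]
orientation: [0.003, 0.997, 0.079, -0.0]
force: [0.3, -10.3, -5.4]
finger_gap: 21.9
finger_force: 60.0
```

```bash
python3 -c "
from h import *
s,R=st();look(s['position'][2]-51.6)"
```

```text
t 27.65 pos [541.85  30.19 100.01] th 9.02 tilt [ 0.0005 -0.0062] F [  0.25 -10.31  -5.41] gap 21.9 ff 60.0 u -54.95 v 539.90 Fu -10.22 Fv -1.36
scene blade 155 u -20.5 -13.0  v 470 613
scene blade 150 u 20.8 27.9  v 472 611
scene blade 273 u 77.7 89.8  v 465 617
scene blade 70 u -73.4 -62.8  v 554 612
scene blade 72 u 62.1 68.3  v 505 576
scene bar 141 u -77.6 -28.5 v 518.3 566.6
top blade 333 u 74.9 87.4  v 466 614
top blade 82 u 59.6 65.9  v 504 572
top bar 49 u -78.9 -36.5 v 511.3 520.5
```

Call:
carry_out:
  commands: [1,0,-0.006,0,0,1,0,-0.006,0,0,1,0,-0.005,0,0,1,0,-0.005,0,0,1,0,-0.003,0,0]

```text
time_s: 28.38
position: [541.1, 35.1, 100.0]
orientation: [0.003, 0.997, 0.079, -0.0]
force: [2.4, -9.5, -6.8]
finger_gap: 21.6
finger_force: 60.0
```

Call:
carry_out:
  commands: [1,0,-0.002,0,0,1,0,-0.002,0,0,1,0,-0.002,0,0,1,0,-0.001,0,0]

```text
time_s: 28.88
position: [540.8, 36.5, 100.0]
orientation: [0.003, 0.997, 0.079, -0.0]
force: [0.8, -10.0, -5.4]
finger_gap: 21.6
finger_force: 60.0
```

Call:
carry_out:
  commands: [1,0,-0.002,0,0,1,0,-0.002,0,0,1,0,-0.002,0,0]

```text
time_s: 29.25
position: [540.7, 37.7, 100.0]
orientation: [0.003, 0.997, 0.079, -0.0]
force: [2.4, -8.8, -6.3]
finger_gap: 21.9
finger_force: 60.0
```

Call:
carry_out:
  commands: [1,0,-0.002,0,0,1,0,-0.0015,0,0,1,0,-0.0015,0,0]

```text
time_s: 29.62
position: [540.5, 38.7, 100.1]
orientation: [0.003, 0.997, 0.079, 0.0]
force: [1.8, -9.8, -5.3]
finger_gap: 21.9
finger_force: 60.0
```

Call:
carry_out:
  commands: [1,0,-0.002,0,0,1,0,-0.0015,0,0,1,0,-0.0015,0,0]

```text
time_s: 30.0
position: [540.4, 39.1, 100.0]
orientation: [0.004, 0.997, 0.079, 0.0]
force: [2.5, -11.7, -5.2]
finger_gap: 21.5
finger_force: 60.0
```

Call:
carry_out:
  commands: [1,0,-0.002,0,0,1,0,0,0,0,1,0,0,0,0]

```text
time_s: 30.38
position: [540.5, 39.2, 100.0]
orientation: [0.004, 0.997, 0.079, 0.0]
force: [2.7, -12.4, -6.2]
finger_gap: 21.4
finger_force: 60.0
```

Call:
carry_out:
  commands: [1,0,0,0,0,1,0,0,0,0]

```text
time_s: 30.62
position: [540.5, 39.1, 100.0]
orientation: [0.004, 0.997, 0.079, 0.0]
force: [2.4, -13.1, -5.8]
finger_gap: 22.0
finger_force: 60.0
```

Call:
carry_out:
  commands: [1,0,-0.0012,0,0,1,0,0,0,0,1,0,0,0,0,1,0,0,0,0,1,0,0,0,0]

```text
time_s: 31.25
position: [540.4, 39.2, 100.0]
orientation: [0.004, 0.997, 0.079, 0.0]
force: [1.9, -12.5, -5.9]
finger_gap: 22.0
finger_force: 60.0
```

Call:
carry_out:
  commands: [1,0,0.016,0,0,1,0,0.016,0,0,1,0,0,0,0]

```text
time_s: 31.62
position: [541.4, 36.9, 100.9]
orientation: [-0.0, 0.997, 0.078, 0.0]
force: [-0.2, -0.6, -1.3]
finger_gap: 21.7
finger_force: 60.0
```

```bash
python3 -c "
from h import *
s,R=st()
P=np.load('topP.npy')
# free flat worktop: max height in boxes at candidate places beside the shelf
for v in (330,350,370,390,400,410):
  for u in (-60,-30,0,30,60):
    U=P[...,:2]@E9;V=P[...,:2]@F9;m=(abs(U-u)<40)&(abs(V-v)<40);print(v,u,P[...,2][m].max().round(0),end='; ')"
```

```text
t 31.62 pos [541.39  36.93 100.85] th 8.97 tilt [0.0007 0.0005] F [-0.21 -0.6  -1.32] gap 21.7 ff 60.0 u -48.21 v 540.51 Fu -0.56 Fv -0.30
330 -60 6.0; 330 -30 6.0; 330 0 5.0; 330 30 6.0; 330 60 6.0; 350 -60 6.0; 350 -30 6.0; 350 0 6.0; 350 30 6.0; 350 60 6.0; 370 -60 6.0; 370 -30 1001.0; 370 0 1001.0; 370 30 1001.0; 370 60 6.0; 390 -60 6.0; 390 -30 1001.0; 390 0 1001.0; 390 30 1001.0; 390 60 6.0; 400 -60 6.0; 400 -30 1001.0; 400 0 1001.0; 400 30 1001.0; 400 60 6.0; 410 -60 12.0; 410 -30 1001.0; 410 0 1001.0; 410 30 1001.0; 410 60 6.0;
```

Call:
carry_out:
  commands: [1,0,0,-0.05,0,1,0,0,-0.08,0,1,0,0,-0.1,0,1,-0.15,-0.068,0,0,1,-0.15,-0.068,0,0,1,-0.15,-0.068,0,0,1,-0.15,-0.068,0,0,1,-0.15,-0.068,0,0,1,0,0,0.13,0,1,0,0,0.13,0,1,0,0,0.13,0,1,0,0,0.06,0,1,0,0,0.01,0,1,0,0,0,0]

```text
time_s: 33.38
position: [383.3, 80.6, 55.6]
orientation: [-0.0, 0.997, 0.078, 0.001]
force: [0.1, -0.9, -0.4]
finger_gap: 22.1
finger_force: 60.0
```

Run:
```python
from h import *
s,R=st();p=look(s['position'][2]-51.6)
p,d=bot.camera("scene")
cv2.imwrite("pics/e.png",np.clip(cv2.resize(p[90:250,190:390],(800,600),interpolation=2)[:,:,::-1]*1.5,0,255).astype(np.uint8))
```

```text
t 33.38 pos [383.28  80.56  55.6 ] th 8.98 tilt [0.0018 0.0002] F [ 0.06 -0.94 -0.38] gap 22.1 ff 60.0 u 19.61 v 391.16 Fu -0.94 Fv -0.08
scene blade 155 u -62.3 -54.3  v 471 613
scene blade 155 u -20.7 -13.1  v 470 613
scene blade 150 u 20.8 27.8  v 470 612
scene blade 275 u 77.9 89.8  v 464 617
scene blade 73 u 62.2 68.4  v 505 576
top blade 161 u -63.5 -57.2  v 469 608
top blade 152 u -22.3 -16.3  v 469 609
top blade 154 u 18.7 24.8  v 469 609
top blade 334 u 74.7 87.4  v 466 613
top blade 82 u 59.7 65.7  v 504 572
```

View pics/e.png

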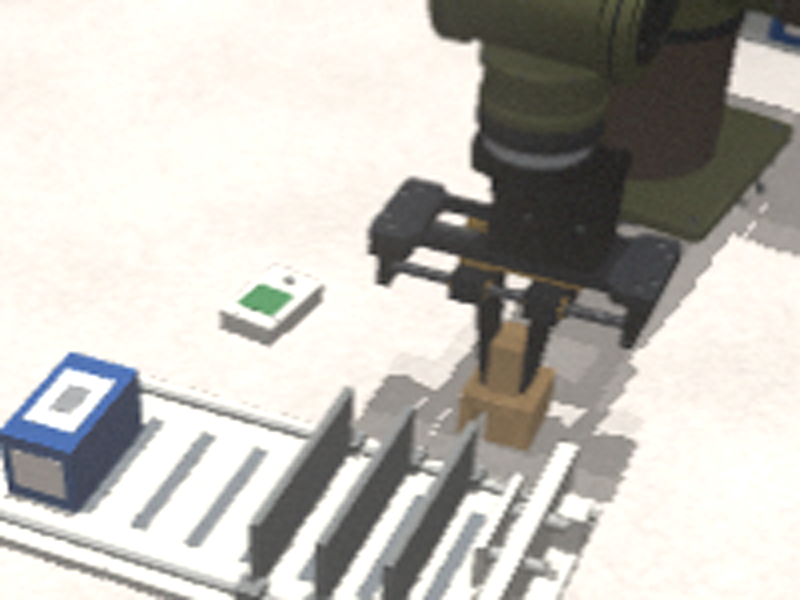

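The picture shows all three dividers at even spacing (about 41 mm centre to centre) and the spacer just above the worktop beside the shelf. I'll set it down and let go.

Call:
carry_out:
  commands: [1,0,0,0.01,0,1,0,0,0.005,0,1,0,0,0.003,0,1,0,0,0,0]

```text
time_s: 34.02
position: [382.5, 80.5, 51.5]
orientation: [0.0, 0.997, 0.078, -0.0]
force: [-3.3, -0.9, 4.5]
finger_gap: 21.9
finger_force: 60.0
```

Fz is up, so the spacer is on the table. I'll release it and retreat upwards.

Call:
carry_out:
  commands: [0.3,0,0,0,0,0.3,0,0,0,0,0.3,0,0,0,0,0,0,0,0,0,0,0,0,0,0,0,0,0,-0.02,0,0,0,0,-0.08,0,0,0,0,-0.2,0,0,0,0,-0.25,0,0,0,0,-0.2,0,0,0,0,0,0,0,0,0,0,0]

```text
time_s: 35.52
position: [382.2, 80.5, 201.0]
orientation: [0.0, 0.997, 0.078, 0.0]
force: [-0.0, 0.2, -1.1]
finger_gap: 47.5
finger_force: 0.0
```

Run:
```python
from h import *
st();look(0)
p,d=bot.camera("scene")
cv2.imwrite("pics/f.png",np.clip(cv2.resize(p[90:250,190:390],(800,600),interpolation=2)[:,:,::-1]*1.5,0,255).astype(np.uint8))
```

```text
t 35.52 pos [382.15  80.47 201.  ] th 8.98 tilt [0.0003 0.    ] F [-0.    0.24 -1.07] gap 47.5 ff 0.0 u 19.70 v 390.04 Fu 0.23 Fv 0.04
scene blade 158 u -62.6 -54.1  v 471 612
scene blade 151 u -20.6 -13.6  v 471 611
scene blade 153 u 20.6 27.6  v 471 613
scene blade 270 u 77.8 89.8  v 465 616
scene blade 73 u 61.9 68.4  v 505 576
top blade 159 u -63.4 -57.2  v 469 609
top blade 153 u -22.3 -16.3  v 469 609
top blade 157 u 18.7 24.8  v 469 609
top blade 333 u 74.8 87.6  v 466 614
top blade 80 u 59.6 65.8  v 505 573
```

View pics/f.png

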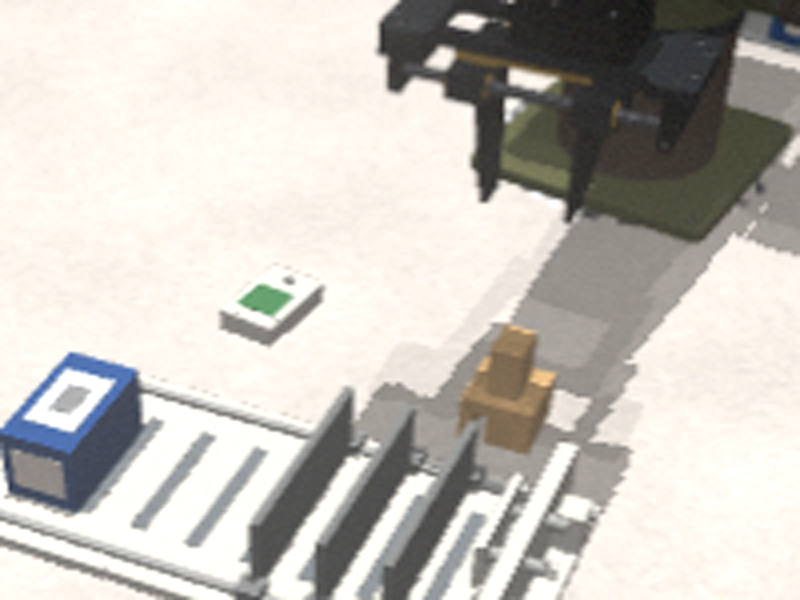

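The spacer stands upright at about (510,390), the gripper is clear, and the lanes are even.

```bash
python3 -c "
from workcell import bot
print(bot.finish_job())"
```

```text
the job is handed in; nothing more can be done
None
```

I handed the job in at about 36 s: all three dividers are set at 41 mm steps by camera, each held against its neighbour with roughly 3–4 N over the drag, and the spacer stands upright and released beside the shelf; no verdict was returned.

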